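# Close the vacuum pump's filter cover and lock its quarter-turn fastener

## Task

The filter of the bench vacuum pump has been changed. Shut the filter cover on top of the pump and lock it with its captive quarter-turn fastener: turn the T-handle until it lines up with the slot, push it in against its spring, turn it a quarter clockwise and let go, so that it stays down in its locked position with the cover fully shut. Leave the things lying round the pump where they are.

Things in the scene. Friction and masses are not known exactly. Their poses are not given: they have to be found in the camera images.
- pump: Bench vacuum pump, a white box 220 (x) x 190 (y) x 105 mm high that cannot move; origin under its centre on the worktop. Its -x face (round gauge, switch) looks to the robot. In its top a filter bay with a white pleated filter, under a hinged plate: the cover. The hinge line runs along the pump's y axis at x = +81 mm, 110 mm above the worktop.
- slot (a point): Centre of the slot in the steel bracket in the front of the bay (pump x = -45 mm, y = 0, 96 mm above the worktop). The slot is 30 mm long along the pump's x axis and 9 mm wide: the receptacle for the fastener's cross-pin. This point's x axis is the slot line.
- cover (a joint): Opening angle of the cover (rad): 0 = flat shut; its front edge rises as it grows. Plain aluminium plate 146 mm wide (y), 6 mm thick, its front edge 166 mm from the hinge line. A friction hinge (0.45 N m) holds it at any angle. Pressing down 45 to 60 mm to one side of the T-handle, close to the front edge, shuts it with 2 to 6 N. Shut, its upper face is 113 mm above the worktop.
- cover_edge (a point): Point on the cover's outer (upper) face, in the middle of its width, 158 mm from the hinge line and 8 mm behind the front edge (where a finger tab 52 mm wide sticks out 10 mm more). Its axes turn with the cover: x points to the hinge, y along the hinge, z out of the outer face.
- cover_hinge (a point): Middle of the cover's hinge line (axis along y).
- knob_grip (a point): Centre of the fastener's black T-handle: a bar 58 mm long (own x), 12 mm thick (y), 28 mm tall (z), captive in the cover on its centre line, 126 mm from the hinge line. Stem up, the centre is 36 mm above the cover's outer face, the bar's underside 22 mm. Black bars moulded on the cover mark the slot line, black dots the locked line. A 26 x 5 mm cross-pin under the stem is parallel to the bar.
- knob_turn (a joint): Turn of the T-handle (rad), growing clockwise seen from above: 0 = bar along the pump's x axis, in line with the slot (a half turn from there is as good); 1.57 = bar across it, the locked direction. With the stem up it turns freely (0.02 N m), with no stops. It starts turned away from the slot by 0.4 to 1.25.
- knob_press (a joint): How far the stem is pushed in (m), 0 to 0.0135, against a spring (3 N up, 13 N fully in). Cover shut, it passes 0.003 only with the bar within about 0.15 rad of the slot line. Beyond 0.012 the pin is under the bracket and the handle turns clockwise only, a quarter turn to a stop. Let go there, it springs back to about 0.009 into a groove that locks it; elsewhere it is not locked.
- old_filter_mid (a point): Bystander: the old, grey pleated filter in a white frame, 81 x 126 x 26 mm, lying on the worktop at the right of the pump. Point at its centre.
- timer_mid (a point): Bystander: white bench timer 62 x 62 x 20 mm. Point at its centre.
- forceps_mid (a point): Bystander: steel forceps, 130 mm long along y, 9 mm high, lying before the pump. Point at their centre.
- dropper_mid (a point): Bystander: small white dropper bottle with blue cap, 33 mm wide, 86 mm high, standing at the left of the pump. Point at its centre.
- scanner_mid (a point): Bystander: dark handheld scanner lying on its side, 133 x 123 x 46 mm, at the right behind. Point at its centre.

How it is judged:
By the outcome, as a careful person would: the job done as asked, in the order asked, and still so for the second after the job is handed in, with the robot touching nothing.
It also fails if it takes over 51 s, if anything falls off the work surface, if the arm or the gripper's body presses on something with over 40 N, if the wrist force passes 120 N, or if a joint passes its speed limit or range.

## Robot

A 6-joint arm with a two-finger parallel gripper is mounted at the origin on a cart in front of the work surface, level with it; the furniture and walls round the work are solid. World frame = base frame: x ahead of the robot, y to its left, z up, the work surface at z = 0. Lengths are in mm, angles in rad, forces in N, time in s.
With the tool pointing down it reaches from about 325 to 875 mm from the base axis. Payload 4.4 kg.
Tool frame: the origin (TCP) lies on the centre line of the jaws, within the pads' length; the fingertips stand ahead of it and the grasp point (between the pads) lies 6 mm ahead of it (ctrl.tcp_to_tips is the z of the fingertips in the tool frame, in mm); z points along the fingers, y is the line along which they close (so a half turn about z gives the same grasp; the last joint's range is limited). The gripper opens to 85 mm and grips with 20 to 120 N. Pads are 22 mm wide; open, the fingers measure 114 mm over their backs; the gripper's body (76 mm by 85 mm) begins 54 mm behind the grasp point. The pads swing forward as they close: fully open they stand 13 mm farther back than shut.
Start: joints at [-1.401, 0.207, 1.542, -0, 1.393, -0.15], TCP at [180.754, -545.853, 256.282] pointing down, gripper open.
Joint ranges: [-2.73, 2.73], [-0.86, 2.22], [0.23, 2.46], [-1.11, 4.25], [0.08, 2.63], [-2.82, 2.82]. Speed limits (rad/s): [2.79, 2.79, 3.14, 3.14, 3.14, 3.14].

## Interface

Orientations are given as a 3x3 rotation matrix whose columns are the frame's x, y, z axes.
In Python, from plant import ctrl, sensors, optics gives the robot as it stands. Calls block until the motion is done:
- ctrl.move_ptp(position, orientation): joint-space move of the TCP to a pose.
- ctrl.move_l(position, rot=None, vel=150, threshold=None): straight line of the TCP; rot=None keeps the orientation; vel is the mean speed in mm/s. With threshold (N) it stops when the force on the tool has changed by that much, and returns True; else False.
- ctrl.set_joints(angles): joint-space move.
- ctrl.gripper_to(opening, force=None): finger opening in mm; force is the grip in N (None keeps the last); returns when the fingers have stopped.
- ctrl.hold(seconds).
- ctrl.solve_ik(position, orientation): joint angles nearest the present ones, or None.
- sensors.read_state(): the state.
- optics.grab_frame(name): name is "scene" or "top" or "wrist"; returns (picture, depth): 384x512x3 uint8, red, green, blue; 384x512 float32, mm along the optical axis (not along the pixel's ray), 0 where there is no reading.
- optics.camera_params(name): a dict with "mtx" (3x3 intrinsics, pixels), "R" (3x3) and "t" (3): a world point X has camera coordinates R X + t; the wrist camera has in their place "T_tool_cam" (4x4, takes a point from camera to tool coordinates, whose origin is the TCP and whose axes are the flange's). Camera axes: x right, y down, z forward; pixel columns grow to the right and rows downward; lengths in mm; the calibration is good to about 2 mm. A picture is of the moment at which its call begins: read the wrist's pose just before it. camera_params takes no time and is no camera call.
A pose or a line that the arm cannot do raises ctrl.MotionError and nothing moves.
- ctrl.finish_job(): hands the job in; it is judged then, once.
The state is a dict: "t": time; "q": joint angles; "qvel": joint speeds; "tau": joint torques, N m; "eef_pos": TCP position; "eef_rot": TCP orientation; "force": force on the tool from outside, world axes, zero at the start; "wrist_torque": the same for the moment, N m; "grip_width": finger opening in mm; "grasp_force": force on a finger pad.
Only numpy, scipy, OpenCV 4.12 (cv2) and the standard library are available. Lean on these libraries where they do the work, as an engineer would, in place of code of your own. Each camera call takes 0.05 s, during which the arm holds its last target. There are 200 camera calls.

## Working session

There is one attempt and no reset: what is moved stays moved. The work goes in short steps, each a Python script; the robot and the scene stay as the last script left them, time stands still between calls to the robot, and variables do not carry over. Pictures are saved under pics/ and viewed, at most 10 in all, crops included, and the job is handed in when it is done.

```bash
mkdir -p pics; ls; cat > h.py <<'E'
import numpy as np, cv2
from plant import ctrl, sensors, optics
def cam(n):
    s=sensors.read_state(); im,d=optics.grab_frame(n); p=optics.camera_params(n)
    if n=="wrist":
        T=np.eye(4);T[:3,:3]=s["eef_rot"];T[:3,3]=s["eef_pos"];M=T@p["T_tool_cam"]
    else:
        M=np.eye(4);M[:3,:3]=p["R"].T;M[:3,3]=-p["R"].T@p["t"]
    np.savez("last_"+n,im=im,d=d,K=p["mtx"],M=M); return im,d
def w(n,u,v,z=None):
    f=np.load("last_"+n+".npz");d=f["d"];K=f["K"];M=f["M"]
    if z is None: z=np.median([x for x in d[v-1:v+2,u-1:u+2].ravel() if x>0] or [0])
    c=np.array([(u-K[0,2])/K[0,0]*z,(v-K[1,2])/K[1,1]*z,z]); return M[:3,:3]@c+M[:3,3]
def save(im,name,crop=None,s=1):
    if crop: im=im[crop[1]:crop[3],crop[0]:crop[2]]
    cv2.imwrite("pics/"+name,cv2.resize(im[:,:,::-1],None,fx=s,fy=s,interpolation=cv2.INTER_CUBIC))
E
python3 - <<'E'
from h import *
a,_=cam("scene");b,_=cam("top");save(a,"scene0.png",s=1.5);save(b,"top0.png",s=1.5);print(sensors.read_state()["t"],ctrl.tcp_to_tips)
E
```

```text
pics
0.1 25.0
```

View pics/scene0.png

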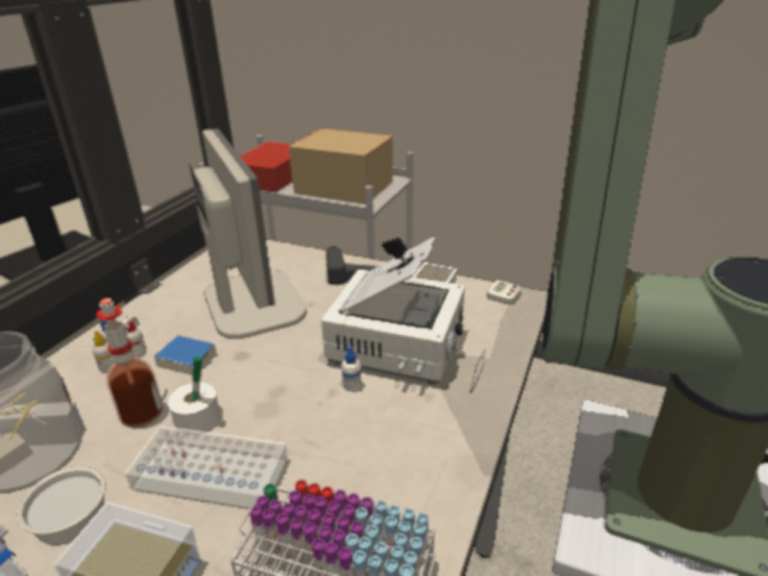

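View pics/top0.png

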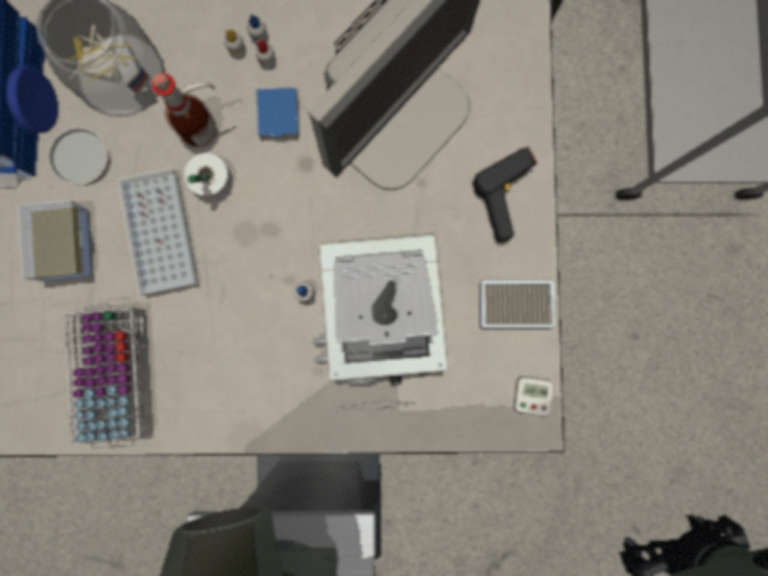

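The scene view shows the cover about 40° open. In the top view (1.5x) the pump top has corners (320,244), (435,236), (446,373) and (330,381), and the T-handle is at about (385,305). The dropper is at (304,291).

```bash
python3 - <<'E'
from h import *
np.set_printoptions(precision=1,suppress=True)
f=np.load("last_top.npz");im=f["im"];d=f["d"]
save(im,"top1.png",(205,150,305,260),5.4)
C=-f["M"][:3,:3].T@np.zeros(3)
cz=f["M"][2,3]
for u,v in [(320,244),(435,236),(446,373),(330,381)]:
    print(w("top",round(u/1.5),round(v/1.5),cz-105))
# cover plane fit
pts=[w("top",u,v) for u in range(226,288,3) for v in range(172,226,3)]
P=np.array(pts);P=P[(P[:,2]>112)]
import random
best=None
for i in range(300):
    a=P[np.random.choice(len(P),3,False)];n=np.cross(a[1]-a[0],a[2]-a[0])
    if np.linalg.norm(n)<1:continue
    n/=np.linalg.norm(n);k=abs((P-a[0])@n)<2
    if best is None or k.sum()>best.sum():best=k
Q=P[best];n=np.linalg.svd(Q-Q.mean(0))[2][2];n*=np.sign(n[2])
np.set_printoptions(precision=3,suppress=True)
print(len(P),best.sum(),n,np.arccos(n[2]),Q.mean(0),Q.min(0),Q.max(0))
for v in range(180,240,4):print(v,[round(float(x)) for x in w("top",240,v)],[round(float(x)) for x in w("top",257,v)])
E
```

```text
[596.  -75.3 114.8]
[ 609.2 -260.   119.2]
[ 389.6 -275.8   97.9]
[378.8 -91.1  93.7]
370 329 [0.591 0.047 0.805] 0.635195897539877 [ 509.928 -173.995  164.704] [ 449.645 -245.152  113.67 ] [ 574.192 -106.469  211.124]
180 [553, -140, 133] [552, -180, 134]
184 [542, -140, 141] [542, -180, 141]
188 [532, -140, 145] [532, -180, 149]
192 [522, -141, 154] [516, -178, 224]
196 [512, -141, 162] [507, -178, 227]
200 [503, -141, 168] [499, -178, 221]
204 [493, -141, 176] [490, -178, 215]
208 [484, -141, 180] [482, -178, 208]
212 [475, -141, 189] [474, -178, 193]
216 [466, -141, 194] [465, -178, 198]
220 [457, -141, 202] [456, -178, 204]
224 [448, -141, 208] [448, -178, 211]
228 [441, -139, 99] [439, -178, 216]
232 [431, -139, 96] [431, -180, 96]
236 [421, -139, 58] [421, -181, 59]
```

View pics/top1.png

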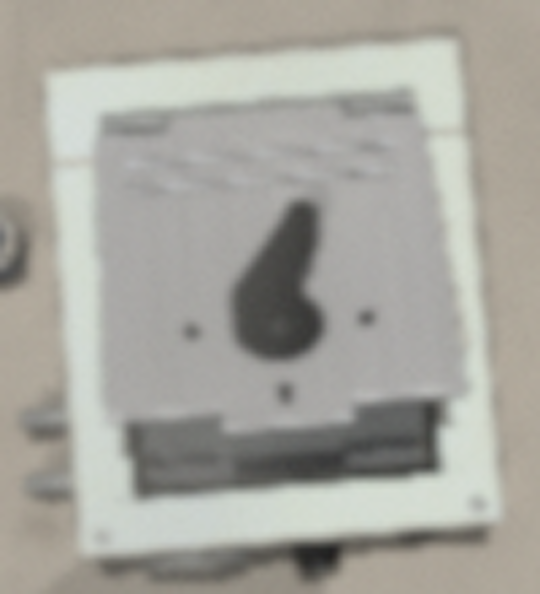

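```bash
cat >> h.py <<'E'
def rayz(n,u,v,h):
    f=np.load("last_"+n+".npz");K=f["K"];M=f["M"]
    r=M[:3,:3]@np.array([(u-K[0,2])/K[0,0],(v-K[1,2])/K[1,1],1]);o=M[:3,3]
    return o+r*(h-o[2])/r[2]
def down(yaw): # tool z down, tool x at yaw in world
    c,s=np.cos(yaw),np.sin(yaw); return np.array([[c,s,0],[s,-c,0],[0,0,-1.]])
E
python3 - <<'E'
from h import *
np.set_printoptions(precision=3,suppress=True)
c=np.array([rayz("top",205+u/5.4-.4,150+v/5.4-.4,105)[:2] for u,v in [(46,73),(460,38),(500,520),(82,555)]])
print(c,c.mean(0))
ex=(c[0]+c[1]-c[2]-c[3]);ey=c[0]+c[3]-c[1]-c[2]
print(np.arctan2(ex[1],ex[0]),np.arctan2(-ey[0],ey[1]),np.linalg.norm(ex)/2,np.linalg.norm(ey)/2)
s=sensors.read_state();print(s["eef_rot"])
for yaw in (0,1.57,-1.57,3.14):
    for p in [(430,-170,360),(470,-130,250)]: print(yaw,p,ctrl.solve_ik(p,down(yaw)))
print(optics.camera_params("wrist")["T_tool_cam"])
E
```

```text
[[ 597.271  -74.83 ]
 [ 612.554 -260.838]
 [ 397.192 -275.567]
 [ 383.11   -91.332]] [ 497.532 -175.642]
0.07258182951294956 0.0791467684352855 215.3289638294361 185.70254404823802
[[ 0.949  0.314 -0.   ]
 [ 0.314 -0.949  0.002]
 [ 0.    -0.002 -1.   ]]
0 (430, -170, 360) [-0.564 -0.104  1.655 -0.     1.59   1.007]
0 (470, -130, 250) [-0.448  0.024  1.757 -0.     1.36   1.123]
1.57 (430, -170, 360) [-0.564 -0.104  1.655 -0.     1.59  -0.563]
1.57 (470, -130, 250) [-0.448  0.024  1.757 -0.     1.36  -0.447]
-1.57 (430, -170, 360) [-0.564 -0.104  1.655 -0.     1.59   2.577]
-1.57 (470, -130, 250) [-0.448  0.024  1.757 -0.     1.36   2.693]
3.14 (430, -170, 360) [-0.564 -0.104  1.655 -0.     1.59  -2.133]
3.14 (470, -130, 250) [-0.448  0.024  1.757 -0.     1.36  -2.017]
[[  -0.001   -0.949   -0.315   81.594]
 [   1.      -0.001    0.001    0.1  ]
 [  -0.001   -0.315    0.949 -118.221]
 [   0.       0.       0.       1.   ]]
```

```bash
cat >> h.py <<'E'
PC=np.array([497.,-175.5]);YAW=.076
def pw(x,y,z):
    c,s=np.cos(YAW),np.sin(YAW);return np.array([PC[0]+c*x-s*y,PC[1]+s*x+c*y,z])
E
python3 - <<'E'
from h import *
R=down(YAW); T=ctrl.tcp_to_tips
def tip(th,dz=0): return pw(81-158*np.cos(th)-3*np.sin(th)+11,52,110+158*np.sin(th)+3*np.cos(th)+T+dz)
ctrl.move_ptp(tip(.75,60),R); ctrl.gripper_to(0)
ctrl.move_l(tip(.75,5),vel=150)
for th in (.6,.45,.3,.18,.07):
    hit=ctrl.move_l(tip(th),vel=90,threshold=25);s=sensors.read_state();print(th,hit,s["t"],np.round(s["force"],1))
    if hit: break
else:
    p=tip(.07);p2=tip(0,-4);print(ctrl.move_l(p2,vel=30,threshold=12));s=sensors.read_state();print(s["eef_pos"][2]-T,np.round(s["force"],1))
    ctrl.move_l(s["eef_pos"]+[0,0,130],vel=250)
    ctrl.move_ptp(pw(-45,0,300),R)
    im,d=cam("wrist");save(im,"w0.png",s=1.5);print(sensors.read_state()["t"])
E
```

```text
0.6 False 3.6833 [-0.5  0.4 -0.7]
0.45 False 4.0917 [ 0.2 -0.   0.4]
0.3 False 4.5 [-0.3 -0.2  1. ]
0.18 False 4.8583 [ 0.6  0.2 -0.4]
0.07 False 5.2 [-0.2 -0.6  0.6]
True
112.98517113055863 [-2.5  1.4  6.2]
6.725
```

View pics/w0.png

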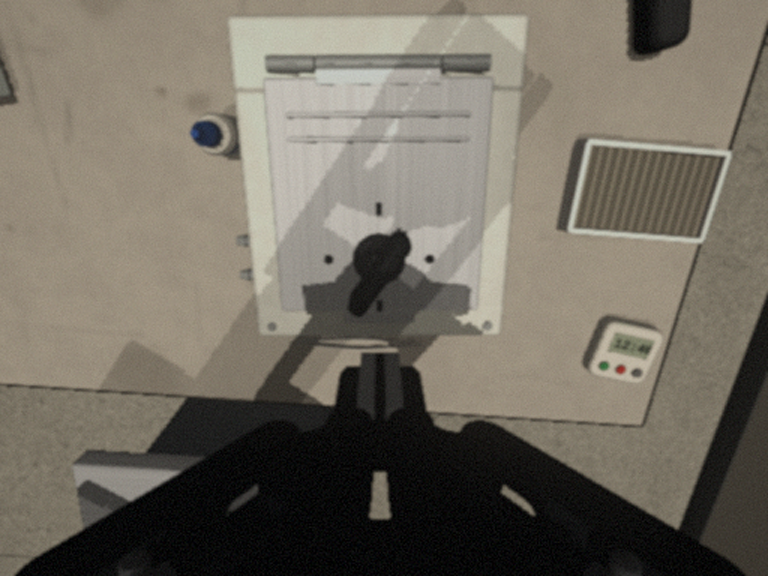

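The cover is shut, with tip contact at z = 113. The wrist view (1.5x) shows the bar running from (358,308) to (402,238), slot marks at (379,209) and (380,306), and dots at (328,259) and (430,259). So the bar is turned about 0.5 rad clockwise.

```bash
python3 - <<'E'
from h import *
np.set_printoptions(precision=2,suppress=True)
g=lambda u,v,h:rayz("wrist",u/1.5,v/1.5,h)
m1,m2,d1,d2=[g(u,v,113.5) for u,v in[(379,209),(380,306),(328,259),(430,259)]]
print("marks",m1,m2,(m1+m2)/2,"dots",d1,d2,(d1+d2)/2)
print("yaw",np.arctan2(*(m1-m2)[1::-1]),np.arctan2(-(d1-d2)[0],(d1-d2)[1]))
f=np.load("last_wrist.npz");d=f["d"]
V,U=np.mgrid[150:215,225:285]
P=np.array([w("wrist",u,v,d[v,u]) for u,v in zip(U.ravel(),V.ravel()) if d[v,u]>0])
k=P[(P[:,2]>155)&(P[:,2]<172)&(np.linalg.norm(P[:,:2]-((d1+d2)/2)[:2],axis=1)<45)]
(c,sz,a)=cv2.minAreaRect(k[:,:2].astype(np.float32));
e=np.linalg.svd(k[:,:2]-k[:,:2].mean(0))[2][0]
print("bar",len(k),c,sz,a,np.median(k[:,2]),"svd yaw",np.arctan(e[1]/e[0]))
cov=P[(P[:,2]<125)&(P[:,2]>100)];print("cover z",np.median(cov[:,2]),"nominal",pw(-45,0,0))
s=sensors.read_state()
for y in (YAW-.6,YAW,YAW-1.57,YAW+np.pi-.6,YAW+np.pi,YAW+np.pi/2):
    print(y,ctrl.solve_ik(pw(-45,0,155),down(y)))
E
```

```text
marks [ 488.44 -175.83  113.5 ] [ 417.35 -181.82  113.5 ] [ 452.9  -178.82  113.5 ] dots [ 450.36 -142.18  113.5 ] [ 455.77 -214.68  113.5 ] [ 453.06 -178.43  113.5 ]
yaw 0.08402831423729794 0.07444623551457816
bar 813 (454.17877197265625, -178.04953002929688) (12.714905738830566, 56.77080154418945) 59.42859649658203 162.94659001124762 svd yaw -0.5347817044759081
cover z 113.73581272432489 nominal [ 452.13 -178.92    0.  ]
-0.524 [-0.56  0.13  1.86 -0.    1.16  1.54]
0.076 [-0.56  0.13  1.86 -0.    1.16  0.94]
-1.494 [-0.56  0.13  1.86 -0.    1.16  2.51]
2.617592653589793 [-0.56  0.13  1.86 -0.    1.16 -1.6 ]
3.217592653589793 [-0.56  0.13  1.86 -0.    1.16 -2.2 ]
1.6467963267948966 [-0.56  0.13  1.86 -0.    1.16 -0.63]
```

```bash
python3 - <<'E'
from h import *
np.set_printoptions(precision=2,suppress=True)
def st(n):
    s=sensors.read_state();print(n,round(s["t"],2),s["eef_pos"],s["force"],s["wrist_torque"],s["grip_width"],s["grasp_force"]);return s
K=np.array([453.3,-178.4,157.]);S=.078;B=-.535
ctrl.gripper_to(45)
ctrl.move_ptp(K+[0,0,60],down(B))
print(ctrl.move_l(K,vel=80,threshold=12));st("at")
ctrl.gripper_to(5,force=50);st("grip")
q=np.array(sensors.read_state()["q"])
for f in (.5,1): ctrl.move_ptp(K,down(B+f*(S-B)))
ctrl.hold(.2);s=st("aligned")
print(ctrl.move_l(K-[0,0,15],vel=15,threshold=24));ctrl.hold(.2);s=st("pushed")
im,d=cam("wrist");save(im,"w1.png",s=1.5)
E
```

```text
False
at 8.77 [ 453.73 -178.66  157.47] [ 0.26 -0.45  0.64] [-0.03  0.01  0.01] 44.9287981435662 0.0
grip 9.12 [ 453.79 -178.69  157.78] [0.44 0.06 1.94] [ 0.03 -0.01 -0.03] 19.060935648698727 48.76789212226868
aligned 10.11 [ 453.77 -178.22  157.19] [2.96 1.73 2.91] [ 0.52 -0.52  0.03] 18.936497332345777 48.79921495914459
False
pushed 11.46 [ 453.96 -178.38  144.19] [-0.31  7.2  16.78] [ 1.13  0.15 -0.  ] 18.6311629775046 50.172924399375916
```

View pics/w1.png

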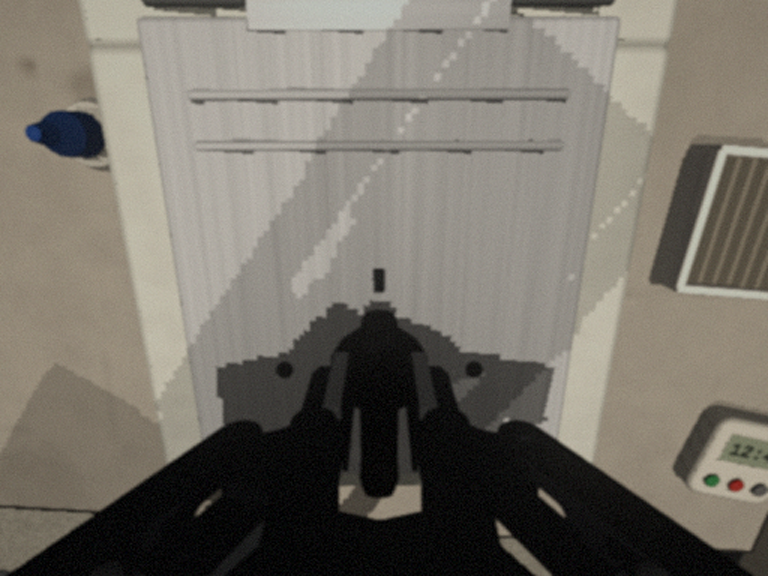

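The bar is gripped and in line with the slot mark at (379,280). It has gone down 13 mm at about 17 N. I'll push a little more, turn it clockwise and release.

```bash
python3 - <<'E'
from h import *
np.set_printoptions(precision=2,suppress=True)
def st(n):
    s=sensors.read_state();print(n,round(s["t"],2),s["eef_pos"],s["force"],s["wrist_torque"],s["grip_width"],s["q"][5]);return s
K=np.array([453.3,-178.4,157.-17]);S=.078
print(ctrl.move_l(K,vel=15,threshold=20));st("push")
for a in (.3,.6,.9,1.2,1.5,1.6):
    ctrl.move_ptp(K,down(S-a));s=st(a)
    if np.abs(s["force"]).max()>50: print("STOP");break
ctrl.hold(.3);s=st("end")
im,d=cam("wrist");save(im,"w2.png",s=1.5)
E
```

```text
False
push 11.79 [ 454.15 -178.46  143.9 ] [-4.66  8.09 26.1 ] [ 1.51  0.83 -0.  ] 18.65642348094902 0.9402513000205326
0.3 12.18 [ 454.14 -178.73  143.9 ] [-3.84  7.96 27.35] [1.36 0.76 0.01] 18.71252100023541 1.2404128753774957
0.6 12.57 [ 454.07 -178.98  143.92] [-5.13  6.37 25.73] [ 1.23  0.83 -0.07] 18.96192481958176 1.5403824311635546
0.9 12.97 [ 453.88 -179.19  143.9 ] [-5.35  6.92 26.13] [1.09 0.93 0.02] 18.435433731533312 1.8403764388393733
1.2 13.36 [ 453.66 -179.37  143.88] [-5.74  5.29 25.94] [ 0.98  1.07 -0.01] 18.59358341389379 2.140322320072676
1.5 13.75 [ 453.43 -179.43  143.9 ] [-6.9   5.35 27.24] [ 0.93  1.21 -0.06] 18.81204369065877 2.440366143787085
1.6 14.0 [ 453.31 -179.43  143.9 ] [-7.08  5.9  27.05] [ 0.92  1.33 -0.03] 18.969355651109286 2.540468303594836
end 14.3 [ 453.29 -179.41  143.85] [-7.56  6.17 27.01] [ 0.97  1.27 -0.03] 18.886198332541493 2.540267772751056
```

View pics/w2.png

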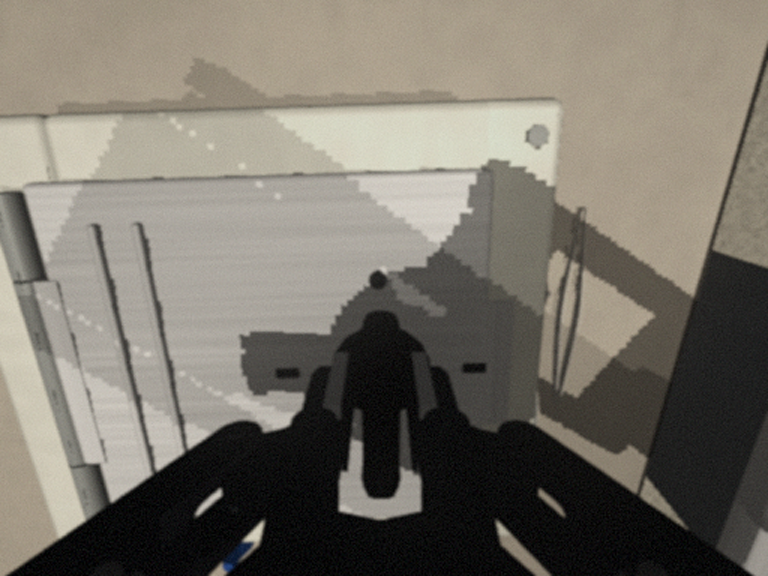

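The bar now points at the locked dot at (378,280). Releasing, backing off and checking.

```bash
python3 - <<'E'
from h import *
np.set_printoptions(precision=2,suppress=True)
K=np.array([453.3,-178.4,140])
ctrl.gripper_to(45);ctrl.hold(.2)
ctrl.move_l(K+[0,0,80],vel=100)
ctrl.move_ptp(pw(-45,0,300),down(YAW));ctrl.hold(.2)
im,d=cam("wrist");save(im,"w3.png",s=1.5)
V,U=np.mgrid[140:215,205:305]
P=np.array([w("wrist",u,v,d[v,u]) for u,v in zip(U.ravel(),V.ravel()) if d[v,u]>0])
near=np.linalg.norm(P[:,:2]-[453.3,-178.4],axis=1)<45
k=P[near&(P[:,2]>145)&(P[:,2]<172)]
e=np.linalg.svd(k[:,:2]-k[:,:2].mean(0))[2][0]
k2=k[k[:,2]>150]
print(len(k),"bar top z",np.percentile(k[:,2],[25,50,75]),"turn",YAW-np.arctan(e[1]/e[0]),"cover",np.median(P[(P[:,2]<125)&(P[:,2]>100)][:,2]))
print(sensors.read_state()["t"],sensors.read_state()["force"])
E
```

```text
804 bar top z [152.6  153.77 154.47] turn 1.5971403025075535 cover 113.60009309324883
17.5417 [ 0.54 -0.12 -0.2 ]
```

View pics/w3.png

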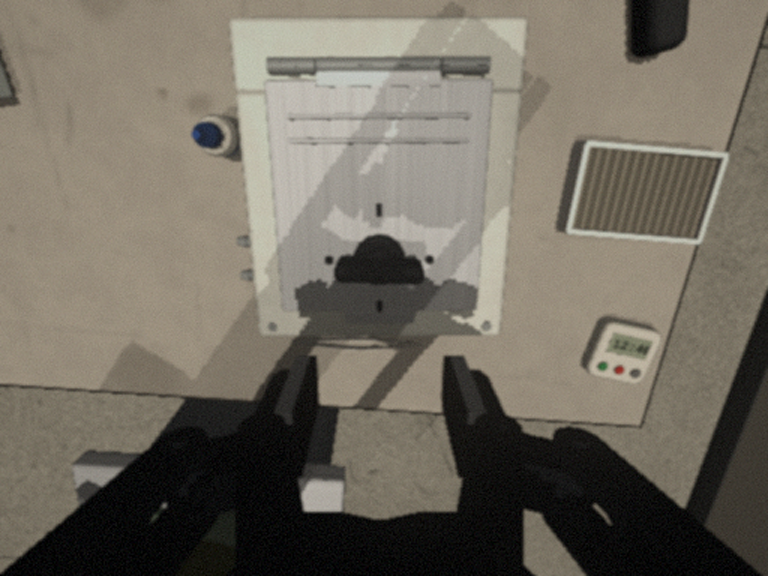

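The bar runs across the slot line, from (336,270) to (423,270). Its top is at z = 153.8, down from 163, so it sits about 9 mm in, in the locking groove. The cover is flat and the bystanders have not moved.

```bash
python3 -c "
from h import *
print(ctrl.finish_job())"
```

```text
the job is handed in; nothing more can be done
None
```

The filter cover is shut and the T-handle is locked, about 9 mm down and a quarter turn clockwise; the things round the pump in the final view had not moved, and the job was handed in at about 17.5 s.

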